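Raise the thawing hood's window to its pointer

ROBOT

A 6-joint arm with a two-finger parallel gripper is mounted at the origin on the work surface. World frame = base frame: x ahead of the robot, y to its left, z up, the work surface at z = 0. Lengths are in m, angles in rad, forces in N, time in s.
With the tool pointing down it reaches from about 0.3 to 0.825 m from the base axis. Payload 5.4 kg.
Tool frame: the origin (TCP) lies at the very end of the fingers, on their centre line; the grasp point (between the pads) lies 19 mm behind it; z points along the fingers, y is the line along which they close (so a half turn about z gives the same grasp; the last joint's range is limited). The gripper opens to 92 mm and grips with 3 to 60 N. Pads are 20 mm wide; open, the fingers measure 128 mm over their backs; the gripper's body (75 mm by 189 mm) begins 69 mm behind the grasp point.
Start: joints at [-1.468, 0.158, 1.597, -0, 1.386, -0.21], TCP at [0.177, -0.547, 0.215] pointing down, gripper open.
Joint ranges: [-2.91, 2.91], [-0.94, 2.29], [0.18, 2.7], [-1.29, 4.43], [0.17, 2.64], [-3, 3]. Speed limits (rad/s): [2.57, 2.57, 3.14, 3.14, 3.14, 3.14].

INTERFACE

Orientations are given as a rotation vector (axis times angle).
In Python, from workcell import bot gives the robot as it stands. Calls block until the motion is done:
- bot.goto(position, orientation): joint-space move of the TCP to a pose.
- bot.line_to(position, rot=None, max_speed=0.15): straight line of the TCP; rot=None keeps the orientation; max_speed is the mean speed in m/s.
- bot.set_joints(angles): joint-space move.
- bot.set_gripper(opening, newtons=None): opening from 0.0 (shut) to 1.0 (fully open); newtons is the grip in N (None keeps the last); returns when the fingers have stopped.
- bot.hold(seconds).
- bot.inverse_kinematics(position, orientation): joint angles nearest the present ones, or None.
- bot.read_camera(name): name is "scene" or "top" or "wrist"; returns a dict with "pixels" (480x640x3 uint8, blue, green, red), "fx", "fy", "cx", "cy" (pixels), "k1" (the pictures are not rectified: a ray, as slopes to the right and down, at radius r is drawn at 1 + k1 r^2 times it, then the intrinsics apply), "R" (3x3) and "t" (3): a world point X has camera coordinates R X + t. Camera axes: x right, y down, z forward; pixel columns grow to the right and rows downward; lengths in m; the calibration is good to about 2 mm. A picture is of the moment at which its call begins. There is no depth.
A pose or a line that the arm cannot do raises bot.MotionError and nothing moves.
- bot.job_done(): hands the job in; it is judged then, once.
Readings, each from a call of its own:
- bot.current_clock(): time.
- bot.current_joints(): joint angles.
- bot.current_joint_vel(): joint speeds.
- bot.current_effort(): joint torques, N m.
- bot.current_ee_pos(): TCP position.
- bot.current_tool_rot(): TCP orientation.
- bot.current_contact_force(): force on the tool from outside, world axes, zero at the start.
- bot.current_ft_torque(): the same for the moment, N m.
- bot.current_opening(): opening from 0.0 (shut) to 1.0 (fully open).
- bot.current_grip_force(): force on a finger pad.
Only numpy, scipy, OpenCV 4.12 (cv2) and the standard library are available. Lean on these libraries where they do the work, as an engineer would, in place of code of your own. Each camera call takes 0.05 s, during which the arm holds its last target. There are 200 camera calls.

TASK

Open the sample hood for the next rack: with the fingertips under the lip of its sliding window, push the window up until the lip is level with the pointer clipped on the right-hand post, without letting it run well past, then take the hand away so that the window stays there. Push gently, only from beneath the lip, without pinching it, and leave everything standing around the hood where it is.

Things in the scene. Friction and masses are not known exactly. Their poses are not given: they have to be found in the camera images.
- hood: fixed bench hood: floor slab 260 deep x 500 wide x 20 mm, clear sides, open back, 576 mm high. Origin: centre of its underside, on the bench; x points from its front (robot's side) inward, y left, z up; it is turned a little about z. Its front posts (30 mm square) stand at x = -110, y = +-235 mm. The window slides up and down between them; below it the front is open, with nothing within 60 mm behind the pane
- sash (a joint): height of the sliding window (m): 0 lowest, 0.29 at the top stop; starts partly raised. Its pane, 430 wide x 270 high x 6 mm, lies in the hood's plane x = -110 mm, lower edge level with the lip's underside. Counterweights in the posts balance it: it needs 1.5 to 5 N to move, up or down, and stays where it is left
- lip_edge (a point): middle of the front edge, at mid-thickness, of the window's lip: a level aluminium ledge along the pane's foot, 360 mm wide, 8 mm thick, out 60 mm from the pane's plane towards the robot (45 mm beyond the posts). Axes as the hood's. A thin cover slopes at 45 degrees from just behind this edge up to the pane, 50 mm above, and hides the lip's upper face: only the underside is to be pushed
- clamp: plain clamp with a round black knob 34 mm in diameter on the other (left, +y) front post; it is not the mark. Origin: the middle of its block, on the post's axis
- mark (a point): tip of the height pointer, mid-thickness: a steel finger 8 mm thick on a block (40 x 38 x 30 mm) clipped round the front post at the robot's right (-y). It stands as far out as the lip and points sideways (+y) at the lip's right end, 10 mm short of it. The lip's mid-thickness is to be level with it. Fixed; its height varies between runs, always above the lip at the start
- tube_rack: loose black tube rack, 102 x 102 mm, 30 mm high (56 mm over the white tubes standing in part of it), on the bench in front and left of the hood. Origin: centre of its underside. To be left alone
- box_lid: loose clear shallow lid lying open side up, 130 x 90 x 22 mm, on the bench in front and right of the hood. Origin: centre of its underside. To be left alone
- tube_jar: loose clear jar, 52 mm diameter, 55 mm high, on the bench in front of the right post. Origin: centre of its underside. To be left alone
- freezer_box: loose lidded card freezer box, 139 x 139 x 55 mm, on the bench in front and left of the hood, beyond the tube rack. Origin: centre of its underside. To be left alone
- beaker: loose glass beaker, 68 mm diameter, 85 mm high, on the bench in front and right of the hood, beyond the lid. Origin: centre of its underside. To be left alone
- buffer_bottle: loose glass bottle, 56 mm diameter, 120 mm high, on the bench in front of the left post. Origin: centre of its underside. To be left alone

How it is judged:
On the way, in this order (a step that is already met when the one before it is completed fails the run):
1. the fingers push the window up by its lip, at least 10 mm from where it was and still 25 mm or more below the pointer (contact force between the fingers and lip above 0.5 N and distance of lip_edge from where it was at the start of the episode above 0.01 m and z of lip_edge in the frame of mark below -0.025 m), for 0.05 s.
2. the lip is level with the pointer (z of lip_edge in the frame of mark between -0.01 and 0.01 m), for 0.2 s.
At the end, for the whole second after the job is handed in: The lip's mid-thickness is within 10 mm of the pointer's height, the window is at rest, the robot is clear of it, and the loose things are within 30 mm of where they stood (all of step 2 and velocity of joint sash between -0.005 and 0.005 m/s and distance of each of tube_rack, box_lid, tube_jar, freezer_box, beaker, buffer_bottle from where it was at the start of the episode below 0.03 m); the robot touches nothing.
It fails at once if the lip is raised more than 30 mm past the pointer (z of lip_edge in the frame of mark above 0.03 m).
It fails at once if the lip is pinched or pressed from above (over 10 N on its cover) (contact force between the fingers and lip_cover above 10 N).
It fails at once if the pane is pressed with the fingers (over 15 N) (contact force between the fingers and pane above 15 N).
It fails at once if the lip is pushed with more than 40 N (contact force between the fingers and lip above 40 N).
It fails at once if a loose thing is moved more than 30 mm or lifted (distance of any of tube_rack, box_lid, tube_jar, freezer_box, beaker, buffer_bottle from where it was at the start of the episode above 0.03 m).
It also fails if it takes over 43 s, if anything falls off the work surface, if the arm or the gripper's body presses on something with over 40 N, if the wrist force passes 120 N, or if a joint passes its speed limit or range.

## Working session

There is one attempt and no reset: what is moved stays moved. The work goes in short steps, each a Python script; the robot and the scene stay as the last script left them, time stands still between calls to the robot, and variables do not carry over. Pictures are saved under pics/ and viewed, at most 10 in all, crops included, and the job is handed in when it is done.

```bash
mkdir -p pics; ls; python3 - <<'E'
from workcell import bot
import cv2,pickle,numpy as np
d={n:bot.read_camera(n) for n in("scene","top","wrist")}
pickle.dump(d,open("d.pkl","wb"))
for n in d:
    cv2.imwrite(f"pics/{n}0.png",d[n]["pixels"]); c=d[n]; print(n,c["fx"],c["k1"],(-c["R"].T@c["t"]).round(3),c["R"][2].round(2))
print(bot.current_clock())
E
```

```text
pics
scene 450.48890865320743 -0.09017608546865191 [ 0.295 -0.15   1.28 ] [ 0.3   0.13 -0.95]
top 435.7291224378274 -0.0381307919498178 [0.496 0.007 1.224] [ 0.12 -0.   -0.99]
wrist 342.72890397520905 -0.03935475839889276 [ 0.252 -0.522  0.384] [-0.27 -0.09 -0.96]
0.15
```

View pics/scene0.png

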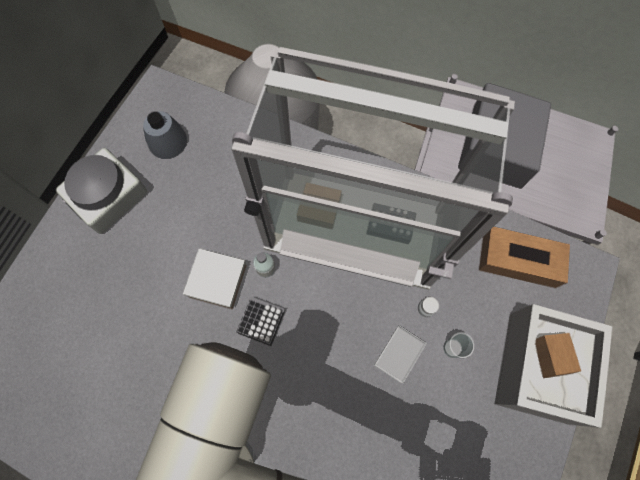

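View pics/top0.png

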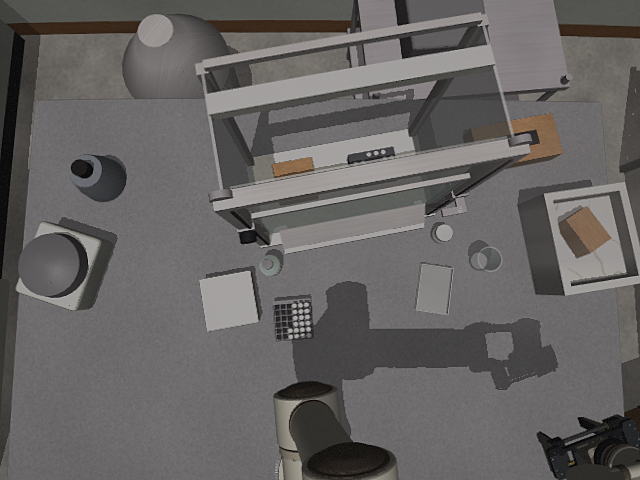

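Both views show the hood. In scene, the cover/lip strip runs from about (275,245) to (420,285) and the pointer is near (440,270). In top, the strip is at (275,245)-(425,220) and the pointer near (450,205). Next I enlarge those areas.

```bash
python3 - <<'E'
import cv2,pickle
d=pickle.load(open("d.pkl","rb"))
s=d["scene"]["pixels"][190:310,235:475]; t=d["top"]["pixels"][170:280,225:475]
cv2.imwrite("pics/sc.png",cv2.resize(s,None,fx=3.3,fy=3.3,interpolation=cv2.INTER_CUBIC))
cv2.imwrite("pics/tc.png",cv2.resize(t,None,fx=3.2,fy=3.2,interpolation=cv2.INTER_CUBIC))
E
```

```text
(no output)
```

View pics/sc.png

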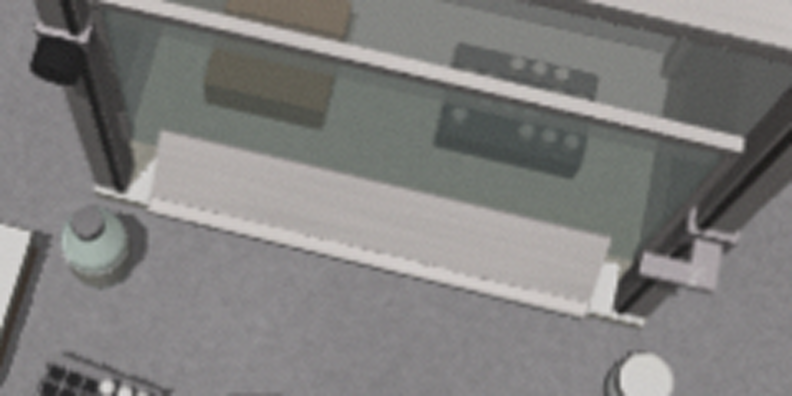

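View pics/tc.png

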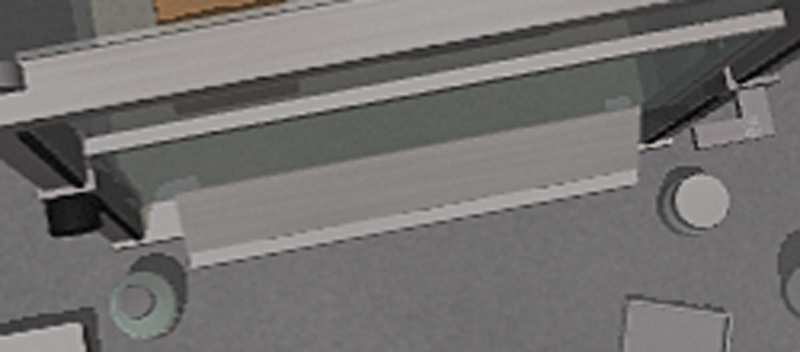

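The crops give the lip's front edge: ends in scene about (280.5,253) and (412.6,286), in top about (284.4,252.8) and (424,227). The pointer tip is about (429.5,270.5) in scene and (441.5,212.5) in top. I triangulate those next.

```bash
cat >h.py <<'E'
import numpy as np,cv2
from scipy.spatial.transform import Rotation as Ro
def ray(c,p):
    # distortion given is one-term radial
    K=np.array([[c["fx"],0,c["cx"]],[0,c["fy"],c["cy"]],[0,0,1]]);D=np.array([c["k1"],0,0,0,0.])
    u=cv2.undistortPointsIter(np.array([[p]],float),K,D,None,None,(3,50,1e-10))[0,0]
    d=c["R"].T@np.array([u[0],u[1],1]); return -c["R"].T@c["t"],d/np.linalg.norm(d)
def tri(obs):
    A=np.zeros((3,3));b=np.zeros(3)
    for c,p in obs:
        o,d=ray(c,p);M=np.eye(3)-np.outer(d,d);A+=M;b+=M@o
    X=np.linalg.solve(A,b); return X,[np.linalg.norm(np.cross(X-ray(c,p)[0],ray(c,p)[1])) for c,p in obs]
def proj(c,X):
    K=np.array([[c["fx"],0,c["cx"]],[0,c["fy"],c["cy"]],[0,0,1]])
    return cv2.projectPoints(np.array([X],float),cv2.Rodrigues(c["R"])[0],c["t"],K,np.array([c["k1"],0,0,0,0.]))[0][0,0]
def tool(yaw,pitch):
    # z along fingers: heading yaw, raised by pitch; y (closing) horizontal
    z=np.array([np.cos(yaw)*np.cos(pitch),np.sin(yaw)*np.cos(pitch),np.sin(pitch)])
    y=np.array([-np.sin(yaw),np.cos(yaw),0]);return z,y
def rv(yaw,pitch,s=1):
    z,y=tool(yaw,pitch);y=s*y
    return Ro.from_matrix(np.c_[np.cross(y,z),y,z]).as_rotvec()
E
python3 - <<'E'
from h import *;import pickle
from workcell import bot
d=pickle.load(open("d.pkl","rb"));s,t=d["scene"],d["top"]
sp=lambda x,y:(235+x/3.3-.35,190+y/3.3-.35)
tp=lambda x,y:(225+x/3.2-.34,170+y/3.2-.34)
for n,a,b in [("L",(150,208),(190,266)),("R",(586,317),(637,183)),("tip",(642,265),(692,137)),("coverTL",(162,131),(177,192)),("coverTR",(609,237),(640,107)),("slabL",(95,192),(115,246)),("jar",(643,378),(700,202)),("bottleneck",(88,220),(137,297))]:
    X,e=tri([(s,sp(*a)),(t,tp(*b))]);print(n,X.round(4),np.round(e,4))
R=Ro.from_rotvec(bot.current_tool_rot()).as_matrix();c=d["wrist"]
print("cam in tool",R.T@(-c["R"].T@c["t"]-bot.current_ee_pos()),"view",R.T@c["R"][2],"camx",R.T@c["R"][0])
for x in(.48,.55,.6,.65):
  for z in(.08,.12,.2,.3,.4):
    print(x,z,[[int(bot.inverse_kinematics([x,0,z],rv(.15,p,sg)) is not None) for p in(-.3,0,.3,.6)] for sg in(1,-1)])
E
```

```text
L [0.5818 0.0859 0.1316] [0.0008 0.0008]
R [ 0.6497 -0.269   0.1248] [0.0003 0.0003]
tip [ 0.6667 -0.2799  0.2432] [0.0004 0.0004]
coverTL [0.6331 0.0949 0.1766] [0.0014 0.0014]
coverTR [ 0.6989 -0.257   0.1842] [0.0009 0.0009]
slabL [ 0.6085  0.1634 -0.0007] [0.001 0.001]
jar [ 0.6432 -0.3396  0.0541] [0.0002 0.0002]
bottleneck [0.5576 0.131  0.1084] [0.0008 0.0008]
cam in tool [ 0.07875531 -0.00037364 -0.16992907] view [-2.79936979e-01  5.71026791e-04  9.60018209e-01] camx [ 8.72953370e-05  9.99999834e-01 -5.69353267e-04]
0.48 0.08 [[0, 1, 1, 1], [0, 1, 1, 1]]
0.48 0.12 [[0, 1, 1, 1], [0, 1, 1, 1]]
0.48 0.2 [[0, 0, 1, 1], [0, 0, 1, 1]]
0.48 0.3 [[0, 0, 0, 1], [0, 0, 0, 1]]
0.48 0.4 [[0, 0, 0, 0], [0, 0, 0, 0]]
0.55 0.08 [[1, 1, 1, 1], [1, 1, 1, 1]]
0.55 0.12 [[1, 1, 1, 1], [1, 1, 1, 1]]
0.55 0.2 [[1, 1, 1, 1], [1, 1, 1, 1]]
0.55 0.3 [[0, 0, 1, 1], [1, 0, 1, 1]]
0.55 0.4 [[1, 1, 1, 1], [1, 1, 1, 1]]
0.6 0.08 [[1, 1, 1, 1], [1, 1, 1, 1]]
0.6 0.12 [[1, 1, 1, 1], [1, 1, 1, 1]]
0.6 0.2 [[1, 1, 1, 1], [1, 1, 1, 1]]
0.6 0.3 [[1, 1, 1, 1], [1, 1, 1, 1]]
0.6 0.4 [[1, 1, 1, 1], [1, 1, 1, 1]]
0.65 0.08 [[1, 1, 1, 1], [1, 1, 1, 1]]
0.65 0.12 [[1, 1, 1, 1], [1, 1, 1, 1]]
0.65 0.2 [[1, 1, 1, 1], [1, 1, 1, 1]]
0.65 0.3 [[1, 1, 1, 1], [1, 1, 1, 1]]
0.65 0.4 [[0, 1, 1, 1], [1, 1, 1, 1]]
```

Lip width comes out at 361 mm, hood yaw is about 0.19, lip z is about 0.13 and the pointer about 0.24. Next step: close the fingers and take a level, close look with the wrist camera.

```bash
python3 - <<'E'
from h import *;import pickle
from workcell import bot
bot.set_gripper(0.0)
j=bot.inverse_kinematics([.50,-.12,.2],rv(.1,.3,-1)); print(j)
print(bot.inverse_kinematics([.42,-.12,.28],[np.pi,0,0]),bot.inverse_kinematics([.42,-.12,.28],[0,np.pi,0]))
down=Ro.from_matrix(np.c_[[1,0,0],[0,-1,0],[0,0,-1]]).as_rotvec()
bot.goto([.42,-.12,.28],down); print(bot.current_joints(),bot.current_clock())
j=bot.inverse_kinematics([.50,-.12,.2],rv(.1,.3,-1)); print(j)
bot.set_joints(j); bot.hold(.3)
c=bot.read_camera("wrist");pickle.dump(c,open("w1.pkl","wb"));cv2.imwrite("pics/w1.png",c["pixels"])
print(bot.current_clock(),bot.current_ee_pos(),bot.current_contact_force())
E
```

```text
[-1.1711145   0.5545882   2.47377838  1.901749    1.83564463 -1.45871325]
[-5.56361231e-01 -2.53221240e-01  1.86572445e+00 -4.44089210e-16
  1.52908944e+00  1.01443510e+00] [-0.55636123 -0.25322124  1.86572445  0.          1.52908944 -2.12715756]
[-5.57517692e-01 -2.52662719e-01  1.86551203e+00 -1.81198201e-04
  1.52891707e+00  1.01414219e+00] 3.3
[-1.1711145   0.5545882   2.47377838  1.901749    1.83564463 -1.45871325]
5.7667 [ 0.50005442 -0.11996268  0.20009971] [ 0.19695016 -0.38101769  0.47444054]
```

View pics/w1.png

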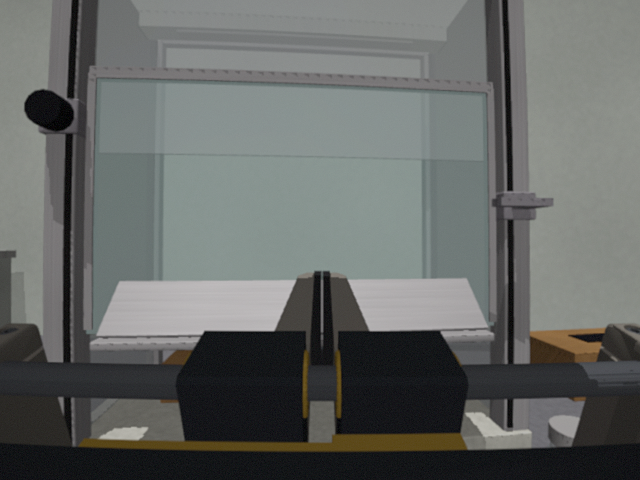

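```bash
python3 - <<'E'
import cv2,pickle
w=pickle.load(open("w1.pkl","rb"))["pixels"]
cv2.imwrite("pics/w1c.png",cv2.resize(w[180:355,455:565],None,fx=3.4,fy=3.4,interpolation=cv2.INTER_CUBIC))
E
```

```text
(no output)
```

View pics/w1c.png

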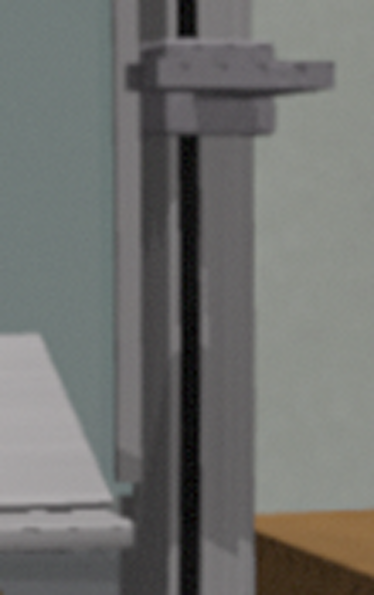

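The pointer's end shows at about (501,199.6), mid-thickness. The lip's right end is at about (493.4,336.4), also mid-thickness. I cast those rays onto the lip's front plane.

```bash
python3 - <<'E'
from h import *;import pickle
d=pickle.load(open("d.pkl","rb"));w=pickle.load(open("w1.pkl","rb"));s,t=d["scene"],d["top"]
A=np.array([.5818,.0859,0]);B=np.array([.6497,-.269,0]);u=(B-A)/np.linalg.norm(B-A);n=np.array([-u[1],u[0],0])
def hit(c,p):
    o,r=ray(c,p);k=n@(A-o)/(n@r);X=o+k*r;return X,u@(X-A)
for nm,p in [("tip",(501,199.6)),("lipR",(493.4,336.4)),("tiptop",(501,180+48/3.4)),("tipbot",(501,180+88/3.4)),("lipRtop",(493,180+517/3.4)),("lipRbot",(493,180+547/3.4)),("lipLmid",(90,343))]: print(nm,hit(w,p))
sp=lambda x,y:(235+x/3.3-.35,190+y/3.3-.35)
tp=lambda x,y:(225+x/3.2-.34,170+y/3.2-.34)
print(tri([(s,sp(586,317)),(t,tp(637,183)),(w,(493,180+547/3.4))]))
print(tri([(s,sp(643,280)),(t,tp(695,150)),(w,(501,180+88/3.4))]))
print(tri([(s,sp(150,208)),(t,tp(190,266)),(w,(90,347))]))
E
```

```text
tip (array([ 0.65091652, -0.27535852,  0.26490886]), np.float64(0.3678108343136019))
lipR (array([ 0.64938625, -0.26736008,  0.13580774]), np.float64(0.3596673252142548))
tiptop (array([ 0.65092918, -0.27542466,  0.27012472]), np.float64(0.3678781794921225))
tipbot (array([ 0.65090292, -0.27528743,  0.25893829]), np.float64(0.3677384588603821))
lipRtop (array([ 0.64930612, -0.26694125,  0.13991918]), np.float64(0.35924090275678827))
lipRbot (array([ 0.64931505, -0.26698792,  0.13158888]), np.float64(0.3592884184013131))
lipLmid (array([0.58148855, 0.08752789, 0.13783413]), np.float64(-0.0016574114468198503))
(array([ 0.64833806, -0.26741654,  0.13166691]), [np.float64(0.0011861185533686837), np.float64(0.000440547713052385), np.float64(0.0007597841918266186)])
(array([ 0.65331425, -0.27880089,  0.2587457 ]), [np.float64(0.004475099575383371), np.float64(0.002178345824298823), np.float64(0.002400496383964404)])
(array([0.58103528, 0.08584971, 0.13469824]), [np.float64(0.0013503891802953243), np.float64(0.0004527530788254485), np.float64(0.0010077964295639097)])
```

```bash
cat >>h.py <<'E'
hx=np.array([.983,.188,0]);M=np.array([.6155,-.0908,0])
def P(depth,z): return M+depth*hx+[0,0,z]
E
python3 - <<'E'
from h import *
from workcell import bot
for yaw in(.1,.19):
 for p in(0,.15):
  print(yaw,p)
  for X in[P(-.06,.10),P(-.03,.10),P(.045,.10),P(.045,.14),P(.045,.18),P(.045,.22),P(.045,.25),P(.045,.23),P(-.03,.23),P(-.06,.23)]:
    j=bot.inverse_kinematics(X,rv(yaw,p,-1)); print(X.round(3),None if j is None else j.round(2))
E
```

```text
0.1 0
[ 0.557 -0.102  0.1  ] [-0.97  0.58  2.41  2.06  1.5  -1.44]
[ 0.586 -0.096  0.1  ] [-0.87  0.59  2.35  2.16  1.46 -1.41]
[ 0.66  -0.082  0.1  ] [-0.67  0.63  2.21  2.35  1.35 -1.36]
[ 0.66  -0.082  0.14 ] [-0.67  0.49  2.26  2.33  1.29 -1.29]
[ 0.66  -0.082  0.18 ] [-0.67  0.35  2.29  2.31  1.22 -1.21]
[ 0.66  -0.082  0.22 ] [-0.67  0.22  2.32  2.28  1.15 -1.13]
[ 0.66  -0.082  0.25 ] [-0.67  0.12  2.34  2.25  1.1  -1.05]
[ 0.66  -0.082  0.23 ] [-0.67  0.18  2.33  2.27  1.13 -1.1 ]
[ 0.586 -0.096  0.23 ] [-0.87  0.03  2.5   2.08  1.24 -1.05]
[ 0.557 -0.102  0.23 ] [-0.97 -0.03  2.57  1.99  1.3  -1.02]
0.1 0.15
[ 0.557 -0.102  0.1  ] [-0.96  0.78  2.32  2.09  1.7  -1.53]
[ 0.586 -0.096  0.1  ] [-0.86  0.78  2.27  2.19  1.66 -1.49]
[ 0.66  -0.082  0.1  ] [-0.66  0.79  2.13  2.39  1.56 -1.42]
[ 0.66  -0.082  0.14 ] [-0.66  0.66  2.19  2.39  1.51 -1.37]
[ 0.66  -0.082  0.18 ] [-0.66  0.53  2.24  2.39  1.44 -1.31]
[ 0.66  -0.082  0.22 ] [-0.66  0.39  2.28  2.37  1.37 -1.24]
[ 0.66  -0.082  0.25 ] [-0.66  0.28  2.3   2.36  1.32 -1.19]
[ 0.66  -0.082  0.23 ] [-0.66  0.35  2.29  2.37 
[... 671 characters left out ...]
  1.96  1.31 -1.01]
[ 0.557 -0.102  0.23 ] [-1.02  0.02  2.52  1.87  1.37 -0.99]
0.19 0.15
[ 0.557 -0.102  0.1  ] [-1.01  0.78  2.28  1.95  1.69 -1.49]
[ 0.586 -0.096  0.1  ] [-0.91  0.78  2.23  2.05  1.66 -1.45]
[ 0.66  -0.082  0.1  ] [-0.72  0.8   2.1   2.25  1.57 -1.38]
[ 0.66  -0.082  0.14 ] [-0.72  0.67  2.16  2.25  1.52 -1.32]
[ 0.66  -0.082  0.18 ] [-0.72  0.54  2.2   2.24  1.47 -1.26]
[ 0.66  -0.082  0.22 ] [-0.72  0.41  2.24  2.24  1.41 -1.19]
[ 0.66  -0.082  0.25 ] [-0.72  0.31  2.27  2.22  1.37 -1.13]
[ 0.66  -0.082  0.23 ] [-0.72  0.37  2.25  2.23  1.4  -1.17]
[ 0.586 -0.096  0.23 ] [-0.91  0.28  2.41  2.06  1.51 -1.17]
[ 0.557 -0.102  0.23 ] [-1.01  0.24  2.47  1.97  1.55 -1.17]
```

```bash
python3 - <<'E'
from h import *
from workcell import bot
import pickle
r=rv(.19,0,-1)
def st(m): print(m,bot.current_clock(),bot.current_ee_pos().round(4),bot.current_contact_force().round(2),flush=True)
bot.goto(P(-.06,.105),r); st("pre")
f0=bot.current_contact_force()
bot.line_to(P(.045,.102),r,.08); st("in")
z=.102
while z<.15:
    z+=.003; bot.line_to(P(.045,z),r,.04)
    f=bot.current_contact_force()
    if np.linalg.norm(f-f0)>2.: break
st("contact?"); bot.hold(.2); st("held")
E
```

```text
pre 6.275 [ 0.5563 -0.1016  0.1057] [ 0.02 -0.27  0.11]
in 7.7417 [ 0.6594 -0.0825  0.1018] [-0.1  -0.43 -0.45]
contact? 9.7417 [ 0.6596 -0.0822  0.126 ] [-0.82 -0.35 -1.86]
held 9.9417 [ 0.6597 -0.0822  0.126 ] [-1.22  0.95 -1.19]
```

```bash
python3 - <<'E'
from h import *
from workcell import bot
import pickle
r=rv(.19,0,-1)
def st(m): print(m,bot.current_clock(),bot.current_ee_pos().round(4),bot.current_contact_force().round(2),flush=True)
z=.126
while z<.215:
    z+=.01; bot.line_to(P(.045,z),r,.05); st("")
    if np.linalg.norm(bot.current_contact_force())>20: break
bot.hold(.2); st("h")
c=bot.read_camera("wrist");pickle.dump(c,open("w2.pkl","wb"));cv2.imwrite("pics/w2.png",c["pixels"])
E
```

```text
10.2917 [ 0.66   -0.0825  0.137 ] [0.3  0.74 0.29]
 10.6417 [ 0.6599 -0.0825  0.1468] [ 0.35  0.74 -0.31]
 10.9917 [ 0.6598 -0.0824  0.1567] [0.07 0.95 0.07]
 11.3417 [ 0.6598 -0.0823  0.1667] [ 0.67  0.69 -0.18]
 11.6917 [ 0.6598 -0.0824  0.1767] [ 0.22 -0.68 -0.97]
 12.0417 [ 0.6598 -0.0824  0.1868] [ 0.49  0.17 -0.17]
 12.3917 [ 0.6599 -0.0823  0.1968] [-0.88  0.75  0.98]
 12.7417 [ 0.6598 -0.0824  0.2068] [ 0.   -0.09  0.2 ]
 13.0917 [ 0.6599 -0.0824  0.2169] [ 0.23  0.12 -0.22]
h 13.2917 [ 0.6598 -0.0824  0.2163] [-0.1  -0.14 -0.36]
```

View pics/w2.png

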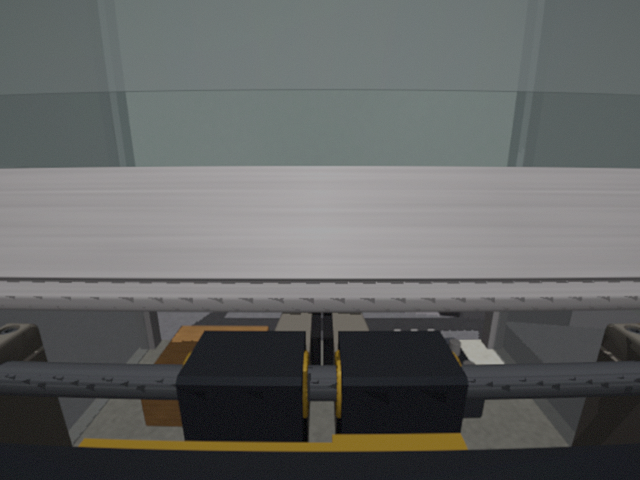

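The lip's front face spans rows about 282-310 at the centre column, with the fingers passing underneath it. I compute the lip height from this.

```bash
cat >>h.py <<'E'
A0=np.array([.5818,.0859,0]);u0=np.array([.188,-.982,0]);n0=np.array([.982,.188,0])
def hit(c,p):
    o,r=ray(c,p);return o+n0@(A0-o)/(n0@r)*r
E
python3 - <<'E'
from h import *;import pickle
w=pickle.load(open("w2.pkl","rb"))
g=cv2.cvtColor(w["pixels"],6)[270:320,200:260].mean(1).round().astype(int);print(list(enumerate(g,270)))
for v in(279,283,297,310): print(v,hit(w,(320,v)),hit(w,(150,v)))
E
```

```text
[(270, np.int64(156)), (271, np.int64(157)), (272, np.int64(159)), (273, np.int64(160)), (274, np.int64(160)), (275, np.int64(160)), (276, np.int64(161)), (277, np.int64(155)), (278, np.int64(119)), (279, np.int64(72)), (280, np.int64(62)), (281, np.int64(76)), (282, np.int64(89)), (283, np.int64(117)), (284, np.int64(139)), (285, np.int64(145)), (286, np.int64(145)), (287, np.int64(142)), (288, np.int64(141)), (289, np.int64(141)), (290, np.int64(141)), (291, np.int64(140)), (292, np.int64(138)), (293, np.int64(139)), (294, np.int64(142)), (295, np.int64(145)), (296, np.int64(144)), (297, np.int64(135)), (298, np.int64(118)), (299, np.int64(109)), (300, np.int64(106)), (301, np.int64(106)), (302, np.int64(105)), (303, np.int64(105)), (304, np.int64(103)), (305, np.int64(101)), (306, np.int64(99)), (307, np.int64(96)), (308, np.int64(92)), (309, np.int64(87)), (310, np.int64(79)), (311, np.int64(74)), (312, np.int64(82)), (313, np.int64(90)), (314, np.int64(90)), (315, np.int64(90)), (316, np.int64(89)), (317, np.int64(81)), (318, np.int64(64)), (319, np.int64(57))]
279 [ 0.61547922 -0.09002016  0.24072331] [ 0.60268149 -0.02317248  0.2404288 ]
283 [ 0.61547915 -0.09001979  0.23900239] [ 0.60263389 -0.02292384  0.23868738]
297 [ 0.61547888 -0.09001843  0.23287613] [ 0.60246322 -0.02203236  0.23248672]
310 [ 0.61547862 -0.09001706  0.227038  ] [ 0.60229884 -0.02117375  0.2265755 ]
```

```bash
python3 - <<'E'
from h import *
from workcell import bot
import pickle
r=rv(.19,0,-1)
def st(m): print(m,bot.current_clock(),bot.current_ee_pos().round(4),bot.current_contact_force().round(2),flush=True)
bot.line_to(P(.045,.240),r,.04)
bot.line_to(P(.045,.2505),r,.02); bot.hold(.3); st("up")
bot.line_to(P(.045,.222),r,.04); st("dn")
bot.line_to(P(-.05,.215),r,.1); st("out")
bot.goto([.50,-.12,.2],rv(.1,.3,-1)); bot.hold(.3); st("look")
c=bot.read_camera("wrist");pickle.dump(c,open("w3.pkl","wb"));cv2.imwrite("pics/w3.png",c["pixels"])
E
```

```text
up 15.0667 [ 0.6598 -0.0823  0.2508] [-0.87  0.28 -0.  ]
dn 15.925 [ 0.6598 -0.0824  0.2221] [0.77 0.22 0.54]
out 17.025 [ 0.5665 -0.1002  0.2152] [ 0.2  -0.37  0.41]
look 17.9167 [ 0.5004 -0.1198  0.2008] [-0.71  0.38 -0.04]
```

View pics/w3.png

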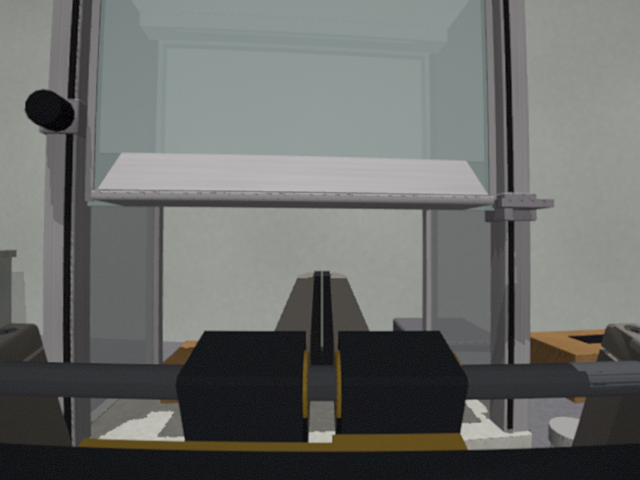

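The lip's right end at about (491,200) is nearly level with the pointer at (501,201). One close crop to check.

```bash
python3 - <<'E'
import cv2,pickle
w=pickle.load(open("w3.pkl","rb"))["pixels"]
cv2.imwrite("pics/w3c.png",cv2.resize(w[175:235,440:560],None,fx=6,fy=6,interpolation=cv2.INTER_CUBIC))
E
```

```text
(no output)
```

View pics/w3c.png

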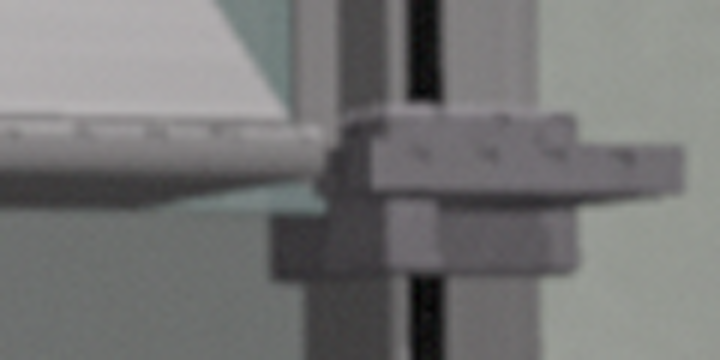

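The lip's front face is at crop rows 125-175 and the pointer's at about 140-192, so they are level within 2-3 mm. The hand is clear of the window, so I hand in.

```bash
python3 -c "
from workcell import bot
print(bot.job_done(),bot.current_clock())"
```

```text
the job is handed in; nothing more can be done
the job is handed in; nothing more can be done
```

I pushed the window up gently from beneath its lip until the lip was level with the pointer, within about 3 mm by the wrist camera. I then took the hand clear and handed the job in at about 18 s; no verdict was returned.

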